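Hang the last mug on the mug tree and hold the tree up level

ROBOT

A 6-joint arm with a two-finger parallel gripper is mounted at the origin on the work surface. World frame = base frame: x ahead of the robot, y to its left, z up, the work surface at z = 0. Lengths are in m, angles in rad, forces in N, time in s.
With the tool pointing down it reaches from about 0.25 to 0.775 m from the base axis. Payload 4 kg.
Tool frame: the origin (TCP) lies at the very end of the fingers, on their centre line; the grasp point (between the pads) lies 19 mm behind it; z points along the fingers, y is the line along which they close (so a half turn about z gives the same grasp; the last joint's range is limited). The gripper opens to 85 mm and grips with 20 to 120 N. Pads are 22 mm wide; open, the fingers measure 114 mm over their backs; the gripper's body (76 mm by 85 mm) begins 54 mm behind the grasp point. The pads swing forward as they close: fully open they stand 13 mm farther back than shut.
Start: joints at [1.124, 0.087, 1.371, -0, 1.684, -0.103], TCP at [0.185, 0.518, 0.231] pointing down, gripper open.
Joint ranges: [-3.1, 3.1], [-0.76, 2.03], [0.27, 2.55], [-1.08, 4.22], [0.17, 2.65], [-2.57, 2.57]. Speed limits (rad/s): [2.79, 2.79, 3.14, 3.14, 3.14, 3.14].

INTERFACE

Orientations are given as a unit quaternion [w, x, y, z].
In Python, from station import arm gives the robot as it stands.
- The arm moves only by the tool arm_command, never from a script. Its argument "deltas" is a list of rows, each a list of 5 numbers: the shift along the world's x, y, z in mm, then the turn about the world's z in rad, then the gripper command: -1 is shut, 1 is fully open, values between are in proportion. A call has 1 to 12 rows; each row is the pose to reach, as a shift and turn from the pose commanded when the call began; what a row does not reach only later rows make up. A row lasts 1/10 s, in which the tool goes at most 50 mm and 8.59 degrees, less where a joint would pass 70% of its speed; a pose out of reach is approached as far as the arm can. A call with a gripper value outside its range is refused whole. The fingers move at their own pace and stop on an object; "grip_force" is the grip in N (left out, the last holds). Time passes only in rows, so rows that repeat a pose let the fingers close. It gives the time, the measured TCP pose, the force, the opening and the grip force at its end, in the units of the state.
- arm.get_obs(): the state, without advancing time (a new reading comes with each control period).
- arm.camera(name): name is "scene" or "top" or "wrist"; returns a dict with "image" (420x560x3 uint8, red, green, blue), "intrinsics" (3x3 intrinsics, pixels), "R" (3x3) and "t" (3): a world point X has camera coordinates R X + t. Camera axes: x right, y down, z forward; pixel columns grow to the right and rows downward; lengths in m; the calibration is good to about 2 mm. A picture is of the moment at which its call begins. There is no depth.
- arm.sign_off(): hands the job in; it is judged then, once.
The state is a dict: "time_s": time; "joint_positions": joint angles; "qd": joint speeds; "tau": joint torques, N m; "tool_pos": TCP position; "tcp_rot": TCP orientation; "ft_force": force on the tool from outside, world axes, zero at the start; "wrist_torque": the same for the moment, N m; "opening": finger opening in m; "grasp_force": force on a finger pad.
Only numpy, scipy, OpenCV 4.12 (cv2) and the standard library are available. Lean on these libraries where they do the work, as an engineer would, in place of code of your own. Each camera call takes 0.05 s, during which the arm holds its last target. There are 200 camera calls.

TASK

Hang the drained mug from the drying mat by its handle on the free arm of the mug tree, next to the two mugs already there, and let it hang by itself. Then take the tree by the wire loop at its top, lift it with all three mugs a hand's breadth (about 9 cm) off the worktop so that the top can be wiped underneath, and finish while holding it there by the loop alone, level and still, with every mug on its arm and none swinging any more. Leave the tumbler, the bottle and the jar as they stand.

Things in the scene. Friction and masses are not known exactly. Their poses are not given: they have to be found in the camera images.
- mug: Mug to hang: grey-brown, UPSIDE DOWN on the drying mat, 0.17 kg. Straight round body 66 mm wide, 90 mm high (the top 5 mm taper to 60 mm), 4 mm wall. Origin: centre of the mouth, on the mat; z up to the foot, +y to the handle, an ear of 9 mm bar in the y-z plane reaching 69.5 mm from the axis. Let go on an arm, it swings for some seconds, then hangs by the handle, axis nearly level.
- mug_eye (a point): Centre of the opening of the mug's handle, 46 mm along +y from the mug's axis, 45 mm above its origin; axes as the mug's. The opening is 27 mm wide at mid-height (33 to 60 mm from the axis) and 41 mm high (24.5 to 65.5 mm above the origin) halfway out. When the mug hangs still this point is about 9 mm, and the mug's lowest edge 95 mm, below the arm's centre line.
- tree: Mug tree: loose, white steel wire, 0.36 kg. Base disc 160 mm across, 8 mm thick; 12 mm post; three like arms 120 degrees apart; wire loop on top, 214 mm high in all. Origin: centre of the base's underside, z up. The FREE arm points along +x. Arms are 8 mm wire: 140 mm up at the post, a crest 54 mm out and 157 up, a valley 75 out and 150 up, a 12 mm ball tip 104 out and 170 up (centre line).
- free_seat (a point): Bottom of the free arm's valley, where the mug's handle is to rest: on the wire's centre line, 75 mm along the tree's +x from the post, 150 mm above the underside of the base; axes as the tree's.
- loop_grip (a point): Middle of the upright wire loop on top of the post, 188 mm above the base's underside; axes as the tree's. 8 mm wire in the tree's x-z plane: straight sides 176 to 199 mm up, 34 mm over their outsides (along x), closed by an arch with its top at 213.5 mm. Hold it across these sides (fingers closing along the tree's x). With three mugs it all weighs about 0.87 kg, balanced about the post.
- hung1: Like mug already hanging on the tree's arm at 120 degrees (counter-clockwise from above, from the free arm). Origin: that arm's valley as built, 75 mm from the post, 150 mm up. Mug hangs below it, axis nearly level and square to the arm, out to about 110 mm from the post, down to 55 mm above the worktop. Axes as the tree's.
- hung2: Like mug already hanging on the tree's arm at 240 degrees; origin and shape as the other hanging mug's.
- hung1_eye (a point): Centre of the handle opening of the mug on the arm at 120 degrees.
- hung2_eye (a point): Centre of the handle opening of the mug on the arm at 240 degrees.
- hung1_seat (a point): Bottom of the valley of the tree's arm at 120 degrees (75 mm out, 150 mm up).
- hung2_seat (a point): Bottom of the valley of the tree's arm at 240 degrees (75 mm out, 150 mm up).
- mat: Dark rubber drying mat fixed to the worktop, 280 mm (x) by 360 mm (y), 5 mm thick. Origin: centre of its underside. The mug and a tumbler stand on it.
- tumbler: Bystander: green glass tumbler without a handle, upside down on the mat, 68 mm across and 95 mm high. Origin: centre of its underside.
- soap: Bystander: green washing-up liquid bottle with red cap standing on the worktop, 62 mm across and 190 mm high. Origin: centre of its underside.
- jar: Bystander: glass jar with blue lid standing on the worktop, 80 mm across and 110 mm high. Origin: centre of its underside.
Things that resemble listed ones, but are neither listed nor needed, are in the scene too. Several things look just like the tree: the one meant starts farthest to the robot's right.

How it is judged:
On the way:
1. the mug hangs freely by its handle on the free arm of the tree, let go by the gripper (x of mug_eye in the frame of tree between 0.045 and 0.1 m and y of mug_eye in the frame of tree between -0.022 and 0.022 m and z of mug_eye in the frame of tree between 0.115 and 0.155 m and contact force between mug and tree above 0.5 N and contact force between mug and the fingers below 0.2 N and contact force between mug and the arm below 0.2 N and height (world z) of tree below 0.01 m), for 0.5 s.
At the end, for the whole second after the job is handed in: Tree gripped by the loop, base over 50 mm above the worktop, lean under 7 degrees, slower than 30 mm/s and 0.2 rad/s; the mug hangs by its handle on the free arm (handle opening within 22 mm of its line), the others within 35 mm of their seats; mugs slower than 60 mm/s, not touched by the robot (height (world z) of tree above 0.05 m and angle between tree's own z axis and vertical below 0.12 rad and linear speed of tree below 0.03 m/s and angular speed of tree below 0.2 rad/s and contact force between tree and the fingers above 3 N and x of mug_eye in the frame of tree between 0.045 and 0.1 m and y of mug_eye in the frame of tree between -0.022 and 0.022 m and z of mug_eye in the frame of tree between 0.115 and 0.155 m and contact force between mug and tree above 0.5 N and contact force between each of mug, hung1, hung2 and the fingers below 0.2 N and contact force between each of mug, hung1, hung2 and the arm below 0.2 N and distance between hung1_eye and hung1_seat below 0.035 m and distance between hung2_eye and hung2_seat below 0.035 m and linear speed of each of mug, hung1, hung2 below 0.06 m/s); the arm keeps its last pose, push and grip.
It fails at once if the tumbler is pushed more than 30 mm or tipped (distance of tumbler from where it was at the start of the episode above 0.03 m or angle between tumbler's own z axis and vertical above 0.35 rad).
It fails at once if the washing-up liquid bottle is pushed more than 30 mm or tipped (distance of soap from where it was at the start of the episode above 0.03 m or angle between soap's own z axis and vertical above 0.35 rad).
It fails at once if the lidded jar is pushed more than 30 mm or tipped (distance of jar from where it was at the start of the episode above 0.03 m or angle between jar's own z axis and vertical above 0.35 rad).
It fails at once if one of the two mugs already on the tree comes off its arm (distance between hung1_eye and hung1_seat above 0.07 m or distance between hung2_eye and hung2_seat above 0.07 m).
It fails at once if the tree is tipped over (angle between tree's own z axis and vertical above 0.5 rad).
It also fails if it takes over 61 s, if anything falls off the work surface, if the arm or the gripper's body presses on something with over 40 N, if the wrist force passes 120 N, or if a joint passes its speed limit or range.

## Working session

There is one attempt and no reset: what is moved stays moved. The work goes in short steps, Python scripts to look and compute and a tool call to move; the robot and the scene stay as the last step left them, time stands still between calls to the robot, and variables do not carry over. Pictures are saved under pics/ and viewed, at most 10 in all, crops included, and the job is handed in when it is done.

Besides the shell and the picture viewer there is one more tool, called after ">>>" by a JSON object that holds its "fn" and its "kwargs", one argument or row to a line. arm_command: Moves the arm, as the interface text tells. Its arguments: {"type":"object","properties":{"deltas":{"type":"array"},"grip_force":{"type":"number"}},"required":["deltas"]}

```bash
ls; mkdir -p pics
cat > h.py <<'E'
import numpy as np, cv2
from station import arm
def snap(n,f=None):
    c=arm.camera(n)
    np.savez(f'pics/{f or n}.npz',**c)
    cv2.imwrite(f'pics/{f or n}.png',c['image'][:,:,::-1]); return c
def ray(c,u,v):
    d=np.linalg.inv(c['intrinsics'])@[u,v,1]; R=np.array(c['R'])
    return -R.T@np.array(c['t']), R.T@d
def onz(c,u,v,z):
    o,d=ray(c,u,v); return o+d*(z-o[2])/d[2]
def proj(c,X):
    p=c['intrinsics']@(np.array(c['R'])@X+np.array(c['t'])); return p[:2]/p[2]
E
python3 - <<'E'
from h import *
a=snap('scene','s0');b=snap('top','t0')
print(arm.get_obs())
for c in(a,b): print(ray(c,280,210))
cv2.imwrite('pics/st.png',np.vstack([cv2.resize(x['image'][:,:,::-1],(400,300)) for x in(a,b)]))
E
```

```text
pics
{'time_s': 0.1, 'joint_positions': array([ 1.12391539e+00,  8.79334039e-02,  1.37217445e+00,  2.43802790e-05,
        1.68363474e+00, -1.03151794e-01]), 'qd': array([ 0.00108527, -0.00103336, -0.00349102,  0.00220099,  0.00022043,
        0.00028672]), 'tau': array([ 1.35143488e-03, -3.53015149e+01, -3.14217997e+01, -2.08759525e-04,
        7.93649931e-03, -9.39624272e-07]), 'tool_pos': array([0.185166  , 0.51738501, 0.23019143]), 'tcp_rot': array([-3.03581387e-04,  1.71018311e-01,  9.85267264e-01, -1.03128653e-03]), 'ft_force': array([-0.61595582, -0.11788536, -0.08281694]), 'wrist_torque': array([ 0.04501382, -0.00031175, -0.01364115]), 'grasp_force': 0.0, 'opening': 0.08561125488251124}
(array([1.08500035, 0.87348508, 0.87864788]), array([-0.41550462, -0.69384709, -0.58817919]))
(array([0.36300612, 0.00944793, 1.53467649]), array([ 0.14216812, -0.00127086, -0.98988306]))
```

View pics/t0.png

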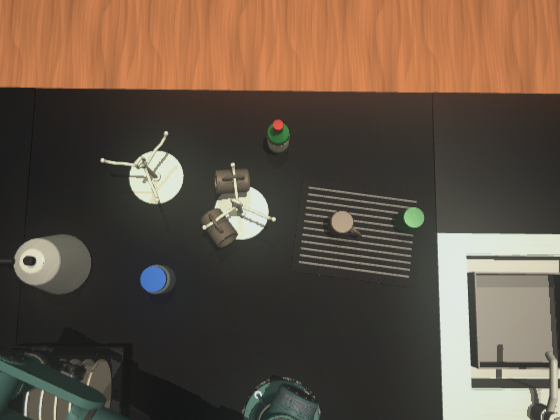

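View pics/s0.png

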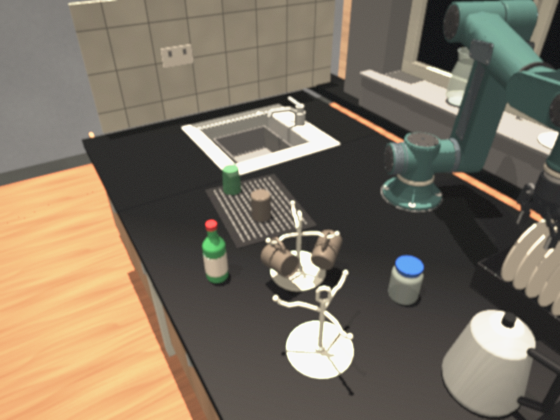

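The top view shows the target tree at about (240,212). Its free arm tip is at (275,218), and its mugs hang on the arms with tips at (233,165) and (205,228). The mug is at (342,222), handle toward (360,235), and the tumbler at (413,217). The scene view agrees: mug at (261,207), and the tree with mugs at (298,265).

Run:
```python
from h import *
c=dict(np.load('pics/t0.npz')); im=c['image'].astype(int)
hsv=cv2.cvtColor(c['image'],cv2.COLOR_RGB2HSV)
tips=[(275,218.5),(233,165),(205,228)]
br=im.min(2)
T=[onz(c,u,v,.17) for u,v in tips]; T=np.array(T); m=T.mean(0)
print('tips',T.round(3),'centre',m.round(3),[np.linalg.norm(t-m).round(3) for t in T])
# base disc
M=(br>120).astype(np.uint8); roi=np.zeros_like(M); roi[180:245,212:272]=1; M*=roi
M=cv2.morphologyEx(M,cv2.MORPH_OPEN,np.ones((7,7)))
y,x=np.nonzero(M); print('disc bbox',x.min(),x.max(),y.min(),y.max(), [onz(c,*p,.008).round(3) for p in((x.max(),(y.min()+y.max())/2),((x.max()+x.min())/2,y.max()))])
a=[(t-m) for t in T]; print(np.degrees([np.arctan2(t[1],t[0]) for t in a]))
print('mug top',onz(c,342,222,.095),'handle tip',onz(c,359,234,.05),'scale',onz(c,341,222,.095)-onz(c,342,222,.095))
print('tumb',onz(c,413,217,.1))
s=lambda i,u,v,w:cv2.resize(i[v-w:v+w,u-w:u+w],(400,400),interpolation=cv2.INTER_CUBIC)
i=c['image'][:,:,::-1]
cv2.imwrite('pics/crop0.png',np.hstack([s(i,240,205,50),s(i,348,226,25)]))
```

```text
tips [[0.537 0.02  0.17 ]
 [0.677 0.133 0.17 ]
 [0.51  0.201 0.17 ]] centre [0.575 0.118 0.17 ] [np.float64(0.105), np.float64(0.104), np.float64(0.105)]
disc bbox 216 267 189 239 [array([0.57 , 0.045, 0.008]), array([0.497, 0.118, 0.008])]
[-111.31493556    8.0120879   127.86421898]
mug top [ 0.53824726 -0.16271833  0.095     ] handle tip [ 0.51011557 -0.2158713   0.05      ] scale [-2.69939243e-05  2.74535403e-03  0.00000000e+00]
tumb [ 0.55335334 -0.35700222  0.1       ]
```

View pics/crop0.png

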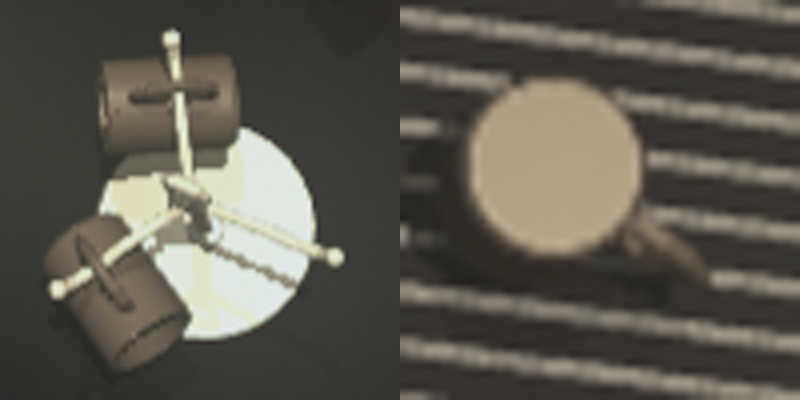

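Tree: centre (0.575, 0.118), free arm at −111.8°, tip radii 104–105 mm (as specified). Mug: (0.538, −0.164), handle at about −119°. Next I move above the mug with the fingers closing along −29°.

>>> {"fn": "arm_command", "kwargs": {
  "deltas": [
    [32,-62,5,-0.14,1],
    [64,-124,10,-0.29,1],
    [96,-186,10,-0.43,1],
    [128,-248,10,-0.58,1],
    [160,-310,10,-0.72,1],
    [193,-371,10,-0.87,1],
    [225,-433,10,-1.01,1],
    [257,-495,10,-1.16,1],
    [289,-557,10,-1.3,1],
    [321,-619,10,-1.44,1],
    [353,-681,10,-1.59,1],
    [353,-681,10,-1.73,1]
  ]
}}

```text
time_s: 1.3
tool_pos: [0.4617, -0.0166, 0.2409]
tcp_rot: [-0.0, 0.862, 0.506, 0.0]
ft_force: [0.3, 0.3, 0.5]
opening: 0.0855
grasp_force: 0.0
```

>>> {"fn": "arm_command", "kwargs": {
  "deltas": [
    [0,0,0,0,1]
  ]
}}

```text
time_s: 1.4
tool_pos: [0.4627, -0.0197, 0.2398]
tcp_rot: [0.0, 0.863, 0.505, -0.001]
ft_force: [-0.5, 1.7, -0.3]
opening: 0.0852
grasp_force: 0.0
```

>>> {"fn": "arm_command", "kwargs": {
  "deltas": [
    [25,-48,0,0,1],
    [50,-96,0,0,1],
    [75,-144,0,0,1],
    [75,-144,0,0,1],
    [75,-144,0,0,1],
    [75,-144,0,0,1]
  ]
}}

```text
time_s: 2.0
tool_pos: [0.536, -0.1571, 0.2409]
tcp_rot: [-0.001, 0.86, 0.509, -0.0]
ft_force: [0.8, 0.9, 0.4]
opening: 0.0853
grasp_force: 0.0
```

Run:
```python
from h import *
c=snap('wrist','w1'); o=arm.get_obs(); print(o['time_s'],o['tool_pos'],o['tcp_rot'])
X=np.array([.538,-.164,.095]);print(proj(c,X),ray(c,280,210))
```

```text
2.05 [ 0.53597107 -0.15673119  0.24134373] [-5.04088704e-04  8.60303706e-01  5.09781591e-01  9.63711218e-05]
[285.48391121 199.16241773] (array([ 0.57351201, -0.09052081,  0.38288808]), array([-0.14711208, -0.26436387, -0.95314848]))
```

View pics/w1.png

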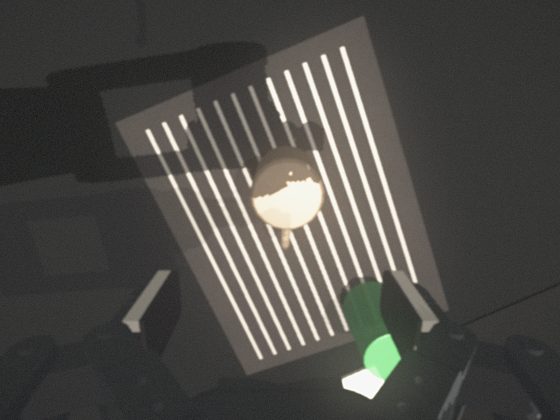

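The wrist view shows the mug's foot circle centred at about (287,194), handle straight down to (285,247), with the finger pads on either side.

Run:
```python
from h import *
c=dict(np.load('pics/w1.npz'))
p=onz(c,287,194,.095); l=onz(c,250.5,194,.095); r=onz(c,323,194,.095);h=onz(c,286,247,.06)
print(p,np.linalg.norm(l-r),h,np.degrees(np.arctan2(*(h-p)[1::-1])),np.linalg.norm((h-p)[:2]), np.array(arm.get_obs()['tool_pos']))
```

```text
[ 0.54135799 -0.16055478  0.095     ] 0.06264667133631024 [ 0.51004287 -0.21763888  0.06      ] -118.74822694104638 0.06510937891534524 [ 0.53597107 -0.15673119  0.24134373]
```

>>> {"fn": "arm_command", "kwargs": {
  "deltas": [
    [2,0,-40,0,1],
    [2,0,-80,0,1],
    [2,0,-115,0,1],
    [2,0,-115,0,1],
    [2,0,-115,0,1]
  ]
}}

```text
time_s: 2.55
tool_pos: [0.5382, -0.1572, 0.127]
tcp_rot: [-0.0, 0.86, 0.51, 0.0]
ft_force: [0.5, 0.2, 0.5]
opening: 0.0852
grasp_force: 0.0
```

>>> {"fn": "arm_command", "kwargs": {
  "deltas": [
    [2,-4,-25,0,1],
    [2,-4,-50,0,1],
    [2,-4,-72,0,1],
    [2,-4,-82,0,1],
    [2,-4,-82,0,1],
    [2,-4,-82,0,1],
    [2,-4,-82,0,-1],
    [2,-4,-82,0,-1],
    [2,-4,-82,0,-1],
    [2,-4,-82,0,-1],
    [2,-4,-82,0,-1]
  ],
  "grip_force": 40
}}

```text
time_s: 3.65
tool_pos: [0.5417, -0.163, 0.0465]
tcp_rot: [0.001, 0.861, 0.509, 0.001]
ft_force: [-0.1, -0.0, 5.7]
opening: 0.064
grasp_force: 45.0
```

>>> {"fn": "arm_command", "kwargs": {
  "deltas": [
    [0,0,30,0,-1],
    [0,0,65,0,-1],
    [0,0,100,0.1,-1],
    [-5,5,126,0.23,-1],
    [-10,12,126,0.37,-1],
    [-17,25,126,0.51,-1],
    [-25,40,126,0.65,-1],
    [-33,60,126,0.79,-1],
    [-41,80,126,0.93,-1],
    [-49,100,126,1.07,-1],
    [-57,120,126,1.21,-1],
    [-65,140,126,1.35,-1]
  ]
}}

```text
time_s: 4.85
tool_pos: [0.4748, -0.0218, 0.1699]
tcp_rot: [-0.0, 0.351, 0.936, 0.0]
ft_force: [0.8, 0.0, -1.8]
opening: 0.0642
grasp_force: 45.0
```

>>> {"fn": "arm_command", "kwargs": {
  "deltas": [
    [0,10,0,0.14,-1],
    [0,19,0,0.28,-1],
    [0,19,0,0.347,-1],
    [0,19,0,0.347,-1],
    [0,19,0,0.347,-1],
    [0,19,0,0.347,-1]
  ]
}}

```text
time_s: 5.45
tool_pos: [0.4754, -0.0038, 0.1701]
tcp_rot: [-0.0, 0.188, 0.982, 0.0]
ft_force: [0.6, -0.1, -0.5]
opening: 0.0641
grasp_force: 45.0
```

Run:
```python
from h import *
o=arm.get_obs(); q=o['tcp_rot'];print(o['time_s'],o['tool_pos'],np.degrees(2*np.arctan2(q[2],q[1]))-90,o['ft_force'])
a=snap('scene','s2');b=snap('top','t2');
s=lambda i,u,v:cv2.resize(i[v-50:v+50,u-50:u+50,::-1],(400,400),interpolation=cv2.INTER_CUBIC)
cv2.imwrite('pics/c2.png',np.hstack([s(a['image'],285,225),s(b['image'],265,215)]))
```

```text
5.45 [ 0.47538266 -0.00376862  0.17009298] 68.33175043936663 [ 0.5639191  -0.11487885 -0.47063549]
```

View pics/c2.png

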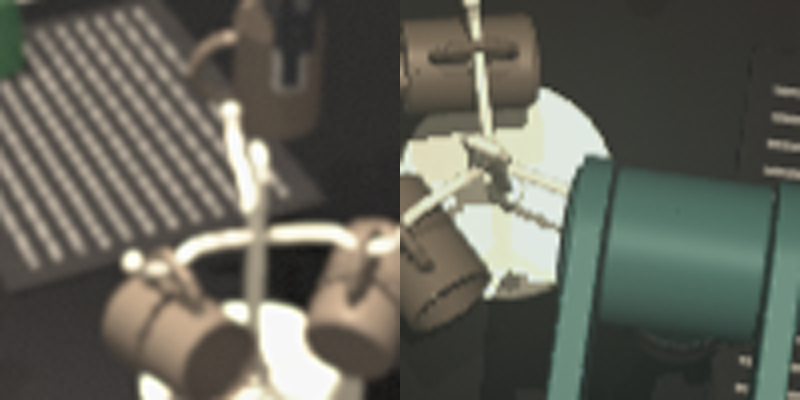

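The left crop (scene) shows the held mug with its handle's outer edge at (190,70), the free arm's ball at (231,108) and the handle opening around (217,72). I'll check these against predictions.

Run:
```python
from h import *
c=dict(np.load('pics/s2.npz'))
e=np.array([np.cos(np.radians(-111.8)),np.sin(np.radians(-111.8)),0]);f=np.array([-e[1],e[0],0]);C=np.array([.575,.118,0]);k=np.array([0,0,1])
cr=lambda X:((proj(c,X)-[235,175])*4).round(0)
print('ball',cr(C+.104*e+.17*k),'loop',cr(C+.21*k),'seat tips', cr(C+.104*(-.5*e+.866*f)+.17*k),cr(C+.104*(-.5*e-.866*f)+.17*k))
t=np.array([.4754,-.0038,.1701]); d=t-C; print('tcp tree',d@e,d@f)
hd=f
for n,y,z in(('eye',.046,45),('outer',.0695,45),('up',.046,70),('in',.033,45)): print(n,cr(t+hd*y+k*(z-41.5)/1000))
print('foot',cr(t+k*.0485),'mouth',cr(t-k*.0415))
```

```text
ball [226. 108.] loop [255. 148.] seat tips [132. 259.] [404. 230.]
tcp tree 0.15007781013489863 -0.04724458598732035
eye [216.  69.]
outer [185.  72.]
up [216.  41.]
in [233.  68.]
foot [279.  12.] mouth [275. 113.]
```

>>> {"fn": "arm_command", "kwargs": {
  "deltas": [
    [5,13,-2,0,-1],
    [10,26,-2,0,-1],
    [15,38,-3,0,-1],
    [18,46,-4,0,-1],
    [21,54,-9,0,-1],
    [24,62,-16,0,-1],
    [28,70,-22,0,-1],
    [28,70,-24,0,-1],
    [28,70,-24,0,-1],
    [28,70,-24,0,-1]
  ]
}}

```text
time_s: 6.55
tool_pos: [0.5035, 0.0661, 0.1463]
tcp_rot: [0.0, 0.187, 0.982, -0.0]
ft_force: [0.1, -0.7, -1.4]
opening: 0.0641
grasp_force: 45.0
```

Run:
```python
from h import *
o=arm.get_obs(); print(o['time_s'],o['tool_pos'],o['ft_force'])
a=snap('scene','s3')
i=a['image'][165:275,225:345,::-1]
cv2.imwrite('pics/c3.png',cv2.resize(i,(600,550),interpolation=cv2.INTER_CUBIC))
```

```text
6.55 [0.50345291 0.06611933 0.14625573] [ 0.11013493 -0.73931682 -1.4043259 ]
```

View pics/c3.png

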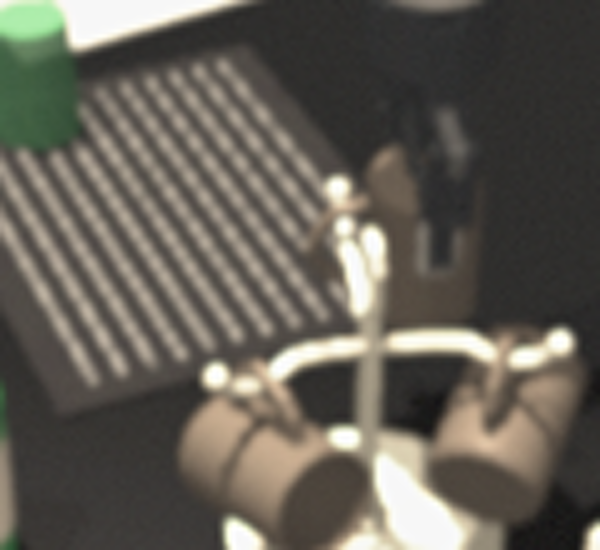

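The handle encloses the free arm: the ball at (338,188) sticks out beyond the bar, which crosses at (345,208). I lower it a little, open, and wait.

>>> {"fn": "arm_command", "kwargs": {
  "deltas": [
    [0,0,-5,0,-1],
    [0,0,-10,0,-1],
    [0,0,-10,0,-1],
    [0,0,-10,0,-1]
  ]
}}

```text
time_s: 7.0
tool_pos: [0.5032, 0.0663, 0.1359]
tcp_rot: [-0.0, 0.187, 0.982, -0.0]
ft_force: [0.9, -0.4, -1.1]
opening: 0.0639
grasp_force: 45.0
```

>>> {"fn": "arm_command", "kwargs": {
  "deltas": [
    [0,0,0,0,1],
    [0,0,0,0,1],
    [0,0,0,0,1],
    [0,0,0,0,1],
    [0,0,15,0,1],
    [0,0,40,0,1],
    [0,0,70,0,1],
    [0,0,100,0,1],
    [0,0,100,0,1]
  ]
}}

```text
time_s: 7.9
tool_pos: [0.5058, 0.0665, 0.2419]
tcp_rot: [0.005, 0.187, 0.982, 0.001]
ft_force: [0.4, 0.1, 0.2]
opening: 0.0854
grasp_force: 0.0
```

Run:
```python
from h import *
o=arm.get_obs(); print(o['time_s'],o['tool_pos'],o['ft_force'])
a=snap('scene','s4')
i=a['image'][165:275,225:345,::-1]
cv2.imwrite('pics/c4.png',cv2.resize(i,(600,550),interpolation=cv2.INTER_CUBIC))
```

```text
7.9 [0.50583738 0.06654275 0.2419385 ] [0.38467499 0.08144703 0.24842606]
```

View pics/c4.png

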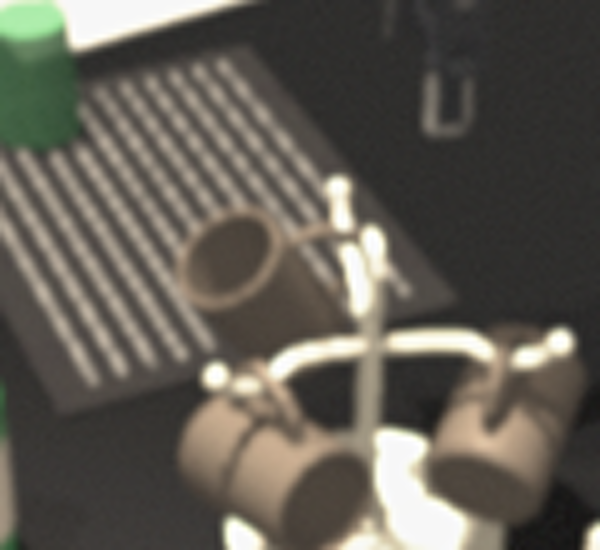

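The mug is on the arm and swinging, its mouth now at (232,250). I move over the loop, narrow the fingers and wait for it to settle.

>>> {"fn": "arm_command", "kwargs": {
  "deltas": [
    [0,0,40,0,0.3],
    [20,15,50,0,0.3],
    [45,33,50,0,0.3],
    [69,51,50,0,0.3],
    [69,51,50,0,0.3],
    [69,51,50,0,0.3],
    [69,51,50,0,0.3],
    [69,51,50,0,0.3],
    [69,51,50,0,0.3],
    [69,51,50,0,0.3],
    [69,51,50,0,0.3],
    [69,51,50,0,0.3]
  ]
}}

```text
time_s: 9.15
tool_pos: [0.5724, 0.1173, 0.2864]
tcp_rot: [0.0, 0.187, 0.982, 0.0]
ft_force: [0.7, -0.3, 0.2]
opening: 0.0559
grasp_force: 0.0
```

>>> {"fn": "arm_command", "kwargs": {
  "deltas": [
    [0,0,0,0,0.3],
    [0,0,0,0,0.3],
    [0,0,0,0,0.3],
    [0,0,0,0,0.3],
    [0,0,0,0,0.3],
    [0,0,0,0,0.3],
    [0,0,0,0,0.3],
    [0,0,0,0,0.3],
    [0,0,0,0,0.3],
    [0,0,0,0,0.3],
    [0,0,0,0,0.3],
    [0,0,0,0,0.3]
  ]
}}

```text
time_s: 10.35
tool_pos: [0.5725, 0.1174, 0.2863]
tcp_rot: [0.0, 0.187, 0.982, 0.0]
ft_force: [-0.3, 0.1, 0.6]
opening: 0.0556
grasp_force: 0.0
```

>>> {"fn": "arm_command", "kwargs": {
  "deltas": [
    [0,0,0,0,0.3],
    [0,0,0,0,0.3],
    [0,0,0,0,0.3],
    [0,0,0,0,0.3],
    [0,0,0,0,0.3],
    [0,0,0,0,0.3],
    [0,0,0,0,0.3],
    [0,0,0,0,0.3],
    [0,0,0,0,0.3],
    [0,0,0,0,0.3],
    [0,0,0,0,0.3],
    [0,0,0,0,0.3]
  ]
}}

```text
time_s: 11.55
tool_pos: [0.5725, 0.1174, 0.2862]
tcp_rot: [-0.0, 0.187, 0.982, 0.0]
ft_force: [0.2, -0.0, -0.2]
opening: 0.0557
grasp_force: 0.0
```

>>> {"fn": "arm_command", "kwargs": {
  "deltas": [
    [0,0,0,0,0.3],
    [0,0,0,0,0.3],
    [0,0,0,0,0.3],
    [0,0,0,0,0.3],
    [0,0,0,0,0.3],
    [0,0,0,0,0.3],
    [0,0,0,0,0.3],
    [0,0,0,0,0.3],
    [0,0,0,0,0.3],
    [0,0,0,0,0.3],
    [0,0,0,0,0.3],
    [0,0,0,0,0.3]
  ]
}}

```text
time_s: 12.75
tool_pos: [0.5725, 0.1174, 0.2862]
tcp_rot: [0.0, 0.187, 0.982, 0.0]
ft_force: [0.5, 0.2, 0.0]
opening: 0.0552
grasp_force: 0.0
```

Run:
```python
from h import *
o=arm.get_obs(); print(o['time_s'],o['tool_pos'],o['ft_force'],o['opening'])
w=snap('wrist','w5');a=snap('scene','s5')
for z in(.214,.188): print(proj(w,[.575,.118,z]))
i=a['image'][165:275,225:345,::-1]
cv2.imwrite('pics/c5.png',np.hstack([cv2.resize(i,(400,366)),cv2.resize(w['image'][:366,80:480,::-1],(400,366))]))
```

```text
12.75 [0.57245291 0.11741533 0.28624631] [0.50661408 0.18045292 0.04913021] 0.05521215621212862
[282.15421375 223.99463747]
[281.94312684 211.85358484]
```

View pics/c5.png

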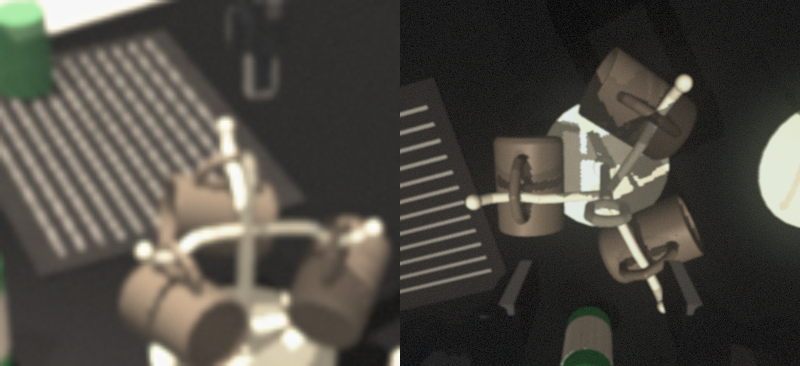

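All three mugs hang (wrist crop: free arm at left with tip (473,202), loop at (605,211)). Next I pin down the loop's exact position.

Run:
```python
from h import *
w=dict(np.load('pics/w5.npz'))
L=onz(w,285,211,.209)
T=[onz(w,u,v,.17) for u,v in((153,202),(363.5,83),(340,308))]
m=np.mean(T,0);print('loop',L,'tips centre',m,[np.linalg.norm(t-m) for t in T],[np.degrees(np.arctan2(*(t-m)[1::-1])) for t in T])
i=w['image'][190:235,250:320];g=(i.min(2)>110);print('\n'.join(''.join('#' if x else '.' for x in r[::1]) for r in g))
```

```text
loop [0.56881391 0.12250853 0.209     ] tips centre [0.57626761 0.12010095 0.17      ] [np.float64(0.10300916546153463), np.float64(0.10552247505286631), np.float64(0.1043727222474256)] [np.float64(-113.05555138384875), np.float64(126.99789340666702), np.float64(5.776559482565462)]
##############################.............####################.......
.##.##.#################..................#####################.......
....#####..##.............................###################.........
.############.............................#################...........
######################..##................##############..............
############################..............###########.................
#############################..............#########..................
#############################......####....########...................
#############################.......###....#######....................
#############################...............###.......................
##########################............................................
#######################.............
[... 1677 characters left out ...]
.........#######.......#.....###.......#########.............
................................................##########............
................................................##########............
................................................###########...........
.................................................##########...........
.................................................###########..........
..................................................##########..........
..................................................###########.........
...................................................##########.........
...................................................###########........
```

Run:
```python
from h import *
w=dict(np.load('pics/w5.npz'));i=w['image'][:,:,::-1].copy()
e=np.array([np.cos(np.radians(-112)),np.sin(np.radians(-112)),0])
z=cv2.resize(i[170:250,240:340],(800,640),interpolation=cv2.INTER_CUBIC)[:600]
z=cv2.convertScaleAbs(z,alpha=1.6)
for d,h in((0,.2095),(0,.176),(.013,.199),(-.013,.199),(.013,.176),(-.013,.176)):
    p=(proj(w,np.array([.5755,.119,h])+d*e)-[240,170])*8; cv2.circle(z,tuple(int(x) for x in p),4,(0,0,255),-1)
cv2.imwrite('pics/c6.png',z)
```

```text
(no output)
```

View pics/c6.png

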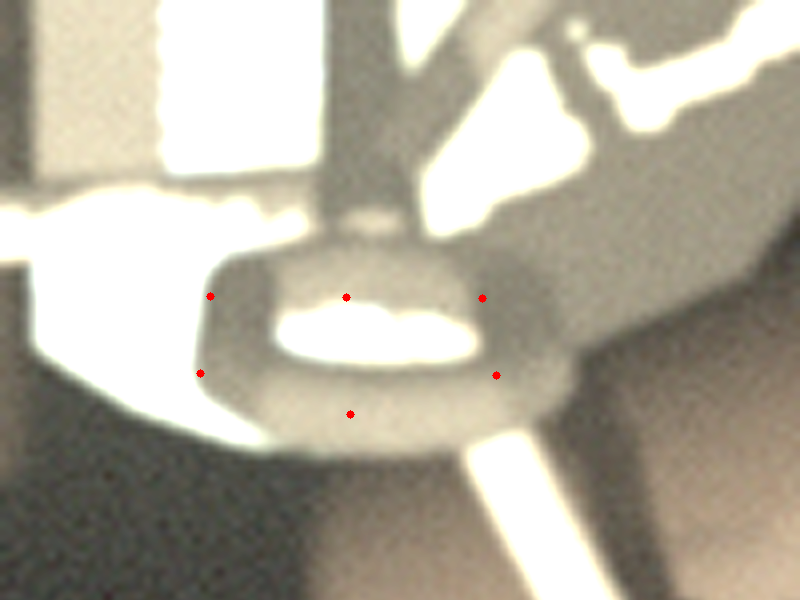

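The loop is about 3 mm farther along −tree x than predicted, at about (0.5765, 0.121). I descend onto it and close.

>>> {"fn": "arm_command", "kwargs": {
  "deltas": [
    [4,4,-25,-0.02,0.3],
    [4,4,-55,-0.02,0.3],
    [4,4,-80,-0.02,0.3],
    [4,4,-100,-0.02,0.3],
    [4,4,-112,-0.02,0.3],
    [4,4,-120,-0.02,0.3],
    [4,4,-120,-0.02,0.3],
    [4,4,-120,-0.02,0.3]
  ]
}}

```text
time_s: 13.65
tool_pos: [0.577, 0.1215, 0.1674]
tcp_rot: [0.001, 0.197, 0.98, 0.0]
ft_force: [0.9, -0.7, 0.5]
opening: 0.0557
grasp_force: 0.0
```

>>> {"fn": "arm_command", "kwargs": {
  "deltas": [
    [0,0,0,0,0.0],
    [0,0,0,0,-0.1],
    [0,0,0,0,-0.2],
    [0,0,0,0,-0.3],
    [0,0,0,0,-1],
    [0,0,0,0,-1],
    [0,0,0,0,-1],
    [0,0,0,0,-1],
    [0,0,0,0,-1]
  ],
  "grip_force": 80
}}

```text
time_s: 14.55
tool_pos: [0.5768, 0.121, 0.1675]
tcp_rot: [0.001, 0.197, 0.98, -0.0]
ft_force: [-1.4, -1.4, 5.5]
opening: 0.0319
grasp_force: 78.9
```

Gripped: opening 32 mm (it read 64 on the 66 mm mug). I lift slowly.

>>> {"fn": "arm_command", "kwargs": {
  "deltas": [
    [0,0,0,0,-1],
    [0,0,1,0,-1],
    [0,0,2,0,-1],
    [0,0,4,0,-1],
    [0,0,7,0,-1],
    [0,0,11,0,-1],
    [0,0,15,0,-1],
    [0,0,19,0,-1],
    [0,0,23,0,-1],
    [0,0,27,0,-1],
    [0,0,31,0,-1],
    [0,0,35,0,-1]
  ]
}}

```text
time_s: 15.75
tool_pos: [0.5766, 0.1214, 0.2017]
tcp_rot: [0.0, 0.197, 0.98, 0.0]
ft_force: [-0.4, -0.1, -8.8]
opening: 0.0317
grasp_force: 79.9
```

>>> {"fn": "arm_command", "kwargs": {
  "deltas": [
    [0,0,4,0,-1],
    [0,0,9,0,-1],
    [0,0,14,0,-1],
    [0,0,19,0,-1],
    [0,0,24,0,-1],
    [0,0,29,0,-1],
    [0,0,34,0,-1],
    [0,0,39,0,-1],
    [0,0,44,0,-1],
    [0,0,48,0,-1],
    [0,0,51,0,-1],
    [0,0,53,0,-1]
  ]
}}

```text
time_s: 16.95
tool_pos: [0.5766, 0.1214, 0.2546]
tcp_rot: [0.0, 0.197, 0.98, 0.0]
ft_force: [0.4, 0.2, -8.0]
opening: 0.0319
grasp_force: 79.9
```

>>> {"fn": "arm_command", "kwargs": {
  "deltas": [
    [0,0,1,0,-1],
    [0,0,2,0,-1],
    [0,0,2,0,-1],
    [0,0,2,0,-1],
    [0,0,2,0,-1],
    [0,0,2,0,-1],
    [0,0,2,0,-1],
    [0,0,2,0,-1],
    [0,0,2,0,-1],
    [0,0,2,0,-1],
    [0,0,2,0,-1],
    [0,0,2,0,-1]
  ]
}}

```text
time_s: 18.15
tool_pos: [0.5765, 0.1215, 0.2563]
tcp_rot: [-0.0, 0.197, 0.98, 0.0]
ft_force: [-0.2, 0.1, -8.7]
opening: 0.0317
grasp_force: 79.9
```

>>> {"fn": "arm_command", "kwargs": {
  "deltas": [
    [0,0,0,0,-1],
    [0,0,0,0,-1],
    [0,0,0,0,-1],
    [0,0,0,0,-1],
    [0,0,0,0,-1],
    [0,0,0,0,-1],
    [0,0,0,0,-1],
    [0,0,0,0,-1],
    [0,0,0,0,-1],
    [0,0,0,0,-1],
    [0,0,0,0,-1],
    [0,0,0,0,-1]
  ]
}}

```text
time_s: 19.35
tool_pos: [0.5765, 0.1214, 0.2563]
tcp_rot: [0.0, 0.197, 0.98, 0.0]
ft_force: [0.1, -0.1, -7.8]
opening: 0.032
grasp_force: 79.9
```

>>> {"fn": "arm_command", "kwargs": {
  "deltas": [
    [0,0,0,0,-1],
    [0,0,0,0,-1],
    [0,0,0,0,-1],
    [0,0,0,0,-1],
    [0,0,0,0,-1],
    [0,0,0,0,-1],
    [0,0,0,0,-1],
    [0,0,0,0,-1],
    [0,0,0,0,-1],
    [0,0,0,0,-1],
    [0,0,0,0,-1],
    [0,0,0,0,-1]
  ]
}}

```text
time_s: 20.55
tool_pos: [0.5765, 0.1214, 0.2562]
tcp_rot: [0.0, 0.197, 0.98, 0.0]
ft_force: [0.4, 0.0, -8.0]
opening: 0.0315
grasp_force: 79.9
```

Run:
```python
from h import *
o=arm.get_obs(); print(o['time_s'],o['tool_pos'],o['ft_force'],o['opening'],o['grasp_force'],o['wrist_torque'])
a=snap('scene','s7')
for k in range(4): b=snap('scene','s8')
print('motion',np.abs(cv2.GaussianBlur(a['image'],(0,0),2).astype(int)-cv2.GaussianBlur(b['image'],(0,0),2)).max())
i=a['image'][130:290,205:365,::-1]
cv2.imwrite('pics/c7.png',cv2.resize(i,(600,600),interpolation=cv2.INTER_CUBIC))
```

```text
20.55 [0.57646809 0.12141739 0.25623261] [ 0.3644107   0.02502549 -7.95455681] 0.03145690563463202 79.88392442464828 [-0.07862004  0.01409278  0.01060648]
motion 2
```

View pics/c7.png

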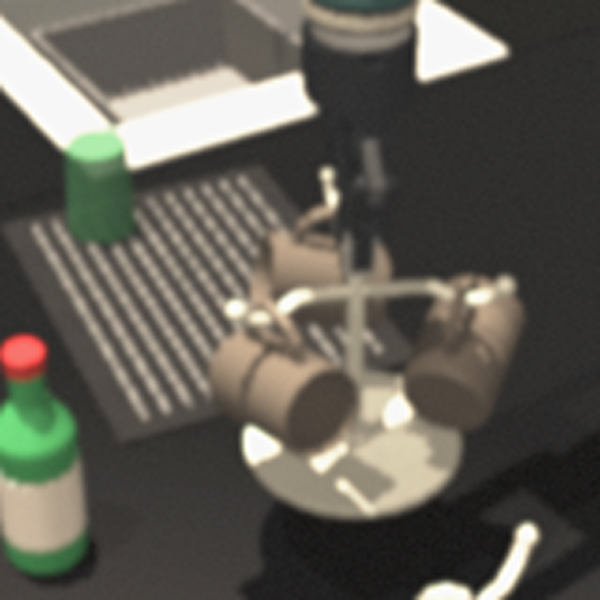

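The tree hangs level about 89 mm up, with all three mugs on their arms. The measured load is 8 N, the pictures show no motion, and the tumbler and bottle stand undisturbed. I'm handing in.

```bash
python3 -c "
from station import arm
print(arm.sign_off())"
```

```text
the job is handed in; nothing more can be done
None
```

I hung the mug on the free arm, lifted the tree by its loop about 89 mm and held it there level and still with all three mugs on their arms, then handed the job in at about 21 s; no verdict was shown.

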